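# Index the bead display and ease open its touch-latch bin

### The job

The bead display is locked one hole away from facing front: pull up the red spring plunger, turn the turntable anticlockwise (seen from above) to the very next hole and let the plunger snap fully home. Then press the teal flap at its yellow dot until the touch latch clicks, without forcing it, and catch the flap as it springs: ease it up slowly with the finger until it stands fully open, then leave it so. Keep the things on the display standing where they belong.

Things in the scene. Friction and masses are not known exactly. Their poses are not given: they have to be found in the camera images.
- disc_centre (a point): Turntable: ash disc 400 mm across, top 50 mm above the table, on a fixed pine base 450 mm across, 20 mm high. Point: centre of the disc's top, on the turning axis. Axes turn with the disc: -x is the way the bin's front and flap face, z up. The beech bin on it is 165 mm wide; behind the flap it is 200 mm above the table.
- shelf_edge (a point): Middle of the pine shelf's lower front edge, 330 mm above the table, 133 mm before the turning axis; axes as disc_centre. The shelf (120 mm wide, 215 mm deep, 14 mm thick) hangs over the flap, so the flap cannot be reached straight from above: come from the front with the tool tilted.
- disc (a joint): Turntable angle, rad, anticlockwise from above positive; starts at 0, locked. Index holes at -0.70, 0, 0.70 and 1.40 (black dots on the base's rim); the next anticlockwise is 0.70, where the bin faces roughly to the robot. With the plunger up it turns with light friction (1 to 3 N at the knob).
- knob (a point): Centre of the red plunger knob: upright cylinder 40 mm across, 42 mm tall, 47 mm above the disc when home, 175 mm from the turning axis (disc axes: x -74, y -159 mm), turning with it. Nothing tall within 70 mm of its axis. Pull it straight up with 8 to 11 N; held up and moved sideways it turns the disc.
- plunger (a joint): Plunger lift, m: 0 home, at most 0.026. A spring pulls it down. The pin clears its hole at 0.014; lift about 0.018 to turn. Let go over a hole (within some 4 mm) it snaps home; elsewhere it rides on the plate at about 0.014 and drops in when the disc is turned on to the hole.
- flap_pad (a point): Yellow dot, 34 mm across, where to press the teal flap: on its outer face, 22 mm above its free lower edge. Axes: z outward normal (shut: leaning 40 deg from vertical to the front), +x up the slope to the hinge, y along the hinge. Flap 138 x 138 x 12 mm, hinged at its upper edge. Press inward with shut fingertips, tool tilted 25 to 40 deg.
- flap_hinge (a point): Middle of the flap's hinge line, 200 mm above the table. Axes as flap_pad. The dot lies 118 mm from it along the flap and 12 mm out. The spring pushes the flap open with about 6 N at the dot when shut, 2 N when open. After the click it flies up unless the finger stays on it and yields: keep it below 2 rad/s (0.24 m/s at the dot).
- flap (a joint): Flap angle, rad: 0 shut, 0.75 fully open (about level, held by its spring), negative pressed in. The latch clicks when the dot is pressed in 3 to 6 mm (differs each time, unseen): resistance rises to about 11 N, then falls at the click; a hard stop comes at 8 mm (-0.068). Once clicked it stays unlatched. Never press harder than 30 N.
- canister_mid (a point): Clear screw-top canister of orange beads, 72 mm across, 120 mm tall, loose on the disc beside the bin; this is its centre. Leave it standing.
- dish_mid (a point): Grey ceramic dish, 96 mm across, 28 mm high, loose on the disc beside the bin; centre. Leave it.
- abacus_mid (a point): Beech abacus, 115 mm long, 45 mm deep, 100 mm tall, loose on the disc behind the bin; centre. Leave it standing.
- rings_mid (a point): Stack of pink rubber counting rings, 68 mm across, 60 mm high, loose on the pine shelf; centre. Leave it standing.
There are look-alikes about, which are no part of the job. Of the things that look like the part that bears dish_mid, the larger one is meant. Of the things that look like the part that bears rings_mid, the larger one is meant.

How it is judged:
By the outcome, as a careful person would: the job done as asked, in the order asked, and still so for the second after the job is handed in, with the robot touching nothing.
It also fails if it takes over 58 s, if anything falls off the work surface, if the arm or the gripper's body presses on something with over 40 N, if the wrist force passes 120 N, or if a joint passes its speed limit or range.

### The arm

A 7-joint arm with a two-finger parallel gripper is mounted at the origin on the work surface. World frame = base frame: x ahead of the robot, y to its left, z up, the work surface at z = 0. Lengths are in m, angles in rad, forces in N, time in s.
With the tool pointing down it reaches from about 0.4 to 0.85 m from the base axis. Payload 10.4 kg.
Tool frame: the origin (TCP) lies on the mounting face of the last link; the fingertips stand r.tips_ahead ahead of it and the grasp point (between the pads) lies 164 mm ahead of it (r.tips_ahead is the distance from the TCP to the fingertips, in m); z points along the fingers, y is the line along which they close (so a half turn about z gives the same grasp; the last joint's range is limited). The gripper opens to 87 mm and grips with 3 to 60 N. Pads are 19 mm wide; open, the fingers measure 117 mm over their backs; the gripper's body (75 mm by 190 mm) begins 51 mm behind the grasp point.
Start: joints at [1.293, 0.332, -0.065, 1.46, 0.022, 1.35, -0.088], TCP at [0.158, -0.605, 0.405] pointing down, gripper open.
Joint ranges: [-2.6, 2.6], [-0.5, 2.12], [-1.47, 1.34], [0.16, 2.42], [-1.27, 4.41], [0.06, 2.06], [-2.6, 2.6]. Speed limits (rad/s): [2.22, 2.22, 2.79, 2.79, 3.14, 3.14, 3.14].

### API

Orientations are given as a unit quaternion [x, y, z, w].
In Python, from bench import telemetry, imaging, job, r gives the robot as it stands.
- The arm moves only by the tool move_arm, never from a script. Its argument "steps" is a list of rows, each an object of numbers: "dx", "dy", "dz": the shift along the tool's x, y, z in cm; "spin": the turn about the tool's z in rad. In form: [{"dx": .., "dy": .., "dz": .., "spin": ..}, ...]. A call has 1 to 12 rows; each row shifts and turns the commanded pose from where the row before left it, along the tool's axes as they then stand; what a row does not reach is not made up. A row lasts 1/10 s, in which the tool goes at most 50 mm and 8.59 degrees, less where a joint would pass 70% of its speed; a pose out of reach is approached as far as the arm can. A call with a gripper value outside its range is refused whole. "claw" is the finger opening in cm, from 0 to 8.7, set as the call begins (left out, the last holds). The fingers move at their own pace and stop on an object; "squeeze" is the grip in N (left out, the last holds). Time passes only in rows, so rows that do not move let the fingers close. It gives the time, the measured TCP pose, the force, the opening and the grip force at its end, in the units of the state.
- telemetry.read_state(): the state, without advancing time (a new reading comes with each control period).
- imaging.camera(name): name is "side" or "top"; returns a dict with "img" (400x640x3 uint8, red, green, blue), "camera_matrix" (3x3 intrinsics, pixels), "R" (3x3) and "t" (3): a world point X has camera coordinates R X + t. Camera axes: x right, y down, z forward; pixel columns grow to the right and rows downward; lengths in m; the calibration is good to about 2 mm. A picture is of the moment at which its call begins. There is no depth.
- job.close_job(): hands the job in; it is judged then, once.
The state is a dict: "time": time; "joint_positions": joint angles; "joint_vel": joint speeds; "joint_torque": joint torques, N m; "ee_pos": TCP position; "eef_rot": TCP orientation; "ft_force": force on the tool from outside, world axes, zero at the start; "torque": the same for the moment, N m; "width": finger opening in m; "grip_force": force on a finger pad.
Only numpy, scipy, OpenCV 4.12 (cv2) and the standard library are available. Lean on these libraries where they do the work, as an engineer would, in place of code of your own. Each camera call takes 0.05 s, during which the arm holds its last target. There are 200 camera calls.

## Working session

There is one attempt and no reset: what is moved stays moved. The work goes in short steps, Python scripts to look and compute and a tool call to move; the robot and the scene stay as the last step left them, time stands still between calls to the robot, and variables do not carry over. Pictures are saved under pics/ and viewed, at most 10 in all, crops included, and the job is handed in when it is done.

Besides the shell and the picture viewer there is one more tool, called by a JSON object that holds its "api" and its "payload". move_arm: Moves the arm, as the interface text tells. Its arguments: {"type":"object","properties":{"steps":{"type":"array","items":{"type":"object","properties":{"dx":{"type":"number"},"dy":{"type":"number"},"dz":{"type":"number"},"spin":{"type":"number"}}}},"claw":{"type":"number"},"squeeze":{"type":"number"}},"required":["steps"]}

```bash
mkdir -p pics; ls; python3 - <<'E'
from bench import telemetry, imaging, job, r
import cv2,pickle
print(telemetry.read_state(), r.tips_ahead)
for n in("side","top"):
    c=imaging.camera(n); pickle.dump(c,open(f"{n}0.pkl","wb"))
    cv2.imwrite(f"pics/{n}0.png",c["img"][:,:,::-1]); print(n,c["camera_matrix"],c["R"],c["t"], -c["R"].T@c["t"])
E
```

```text
pics
{'time': 0.0, 'joint_positions': array([ 1.29339561,  0.33286961, -0.06471732,  1.46094201,  0.02161374,
        1.34992733, -0.0885168 ]), 'joint_vel': array([-0.00091039, -0.00024285,  0.00042266, -0.00124836,  0.0001731 ,
       -0.00121563, -0.00055568]), 'joint_torque': array([-6.14491728e-04, -6.23266840e+01,  2.39275920e-02, -3.89900672e+01,
       -6.14430942e-02,  3.98861559e-02,  2.03876684e-04]), 'ee_pos': array([ 0.15751128, -0.60468773,  0.40395489]), 'eef_rot': array([ 9.91893786e-01,  1.27067669e-01, -1.29899931e-04, -7.13315649e-04]), 'ft_force': array([-0.4410445 ,  0.66731219, -0.55014601]), 'torque': array([-0.01871234,  0.00490724,  0.05993596]), 'grip_force': 0.0, 'width': 0.08715802351245266} 0.1822
side [[386.84825638   0.         319.70343005]
 [  0.         386.84825638 193.18654812]
 [  0.           0.           1.        ]] [[-0.71652899  0.69752415 -0.00680194]
 [ 0.66452049  0.67959586 -0.31074425]
 [-0.21212904 -0.22717729 -0.95046922]] [ 0.33454869 -0.39167239  1.21728528] [0.75820972 0.30936272 1.03755783]
top [[362.07746583   0.         321.86350219]
 [  0.         362.07746583 198.0652924 ]
 [  0.           0.           1.        ]] [[-0.00433278 -0.99914362 -0.04114907]
 [-0.99372464  0.00890131 -0.11149932]
 [ 0.11177012  0.04040774 -0.99291221]] [0.12801196 0.59639448 1.01378438] [0.47989575 0.0816289  1.07836404]
```

View pics/side0.png

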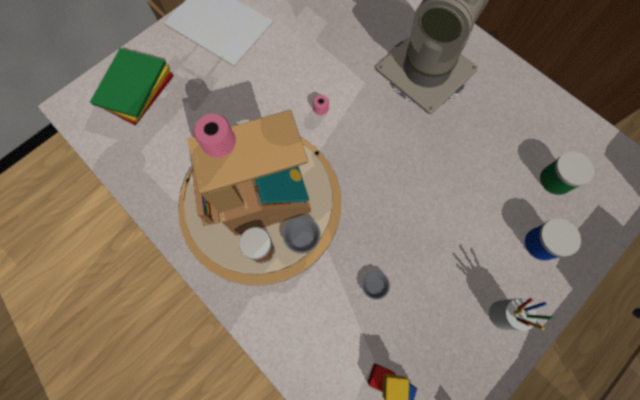

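View pics/top0.png

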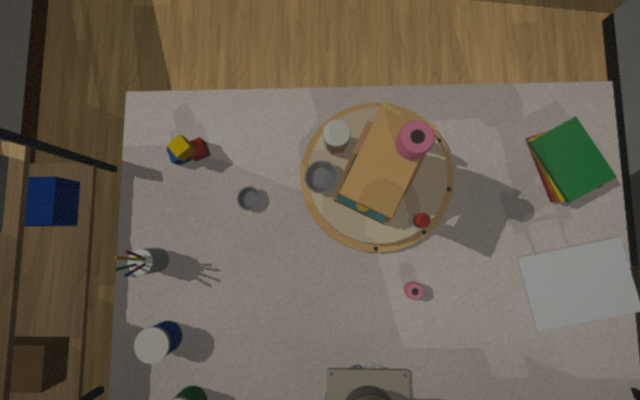

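```bash
cat > h.py <<'E'
import numpy as np,cv2,pickle
from scipy.optimize import least_squares
from scipy.spatial.transform import Rotation as Ro
def proj(c,X):
    X=np.atleast_2d(X); q=(X@c["R"].T+c["t"])@c["camera_matrix"].T; return q[:,:2]/q[:,2:]
def ray(c,p,z):
    d=c["R"].T@np.linalg.solve(c["camera_matrix"],[*p,1]); o=-c["R"].T@c["t"]; return o+d*(z-o[2])/d[2]
def cen(c,lo,hi,box):
    h=cv2.cvtColor(c["img"],cv2.COLOR_RGB2HSV); x0,y0,x1,y1=box
    m=cv2.inRange(h[y0:y1,x0:x1],np.array(lo),np.array(hi)); n,_,s,ce=cv2.connectedComponentsWithStats(m)
    i=1+np.argmax(s[1:,4]); return ce[i]+[x0,y0],s[i]
E
python3 - <<'E'
from h import *
t=pickle.load(open("top0.pkl","rb"));s=pickle.load(open("side0.pkl","rb"))
# edge of pine base: radial saturation edge in both views
th=np.linspace(0,2*np.pi,120,endpoint=False)
C=ray(t,(377,178),.02)[:2]
for it in range(4):
    pts=[]
    for c in(t,s):
        S=cv2.GaussianBlur(cv2.cvtColor(c["img"],cv2.COLOR_RGB2HSV)[:,:,1],(3,3),0).astype(np.float32)
        for a in th:
            rr=np.arange(.205,.245,.0005); X=np.c_[C[0]+rr*np.cos(a),C[1]+rr*np.sin(a),0*rr+.02]
            p=proj(c,X).astype(np.float32); v=cv2.remap(S,p[:,:1].copy(),p[:,1:].copy(),1).ravel()
            g=np.diff(cv2.GaussianBlur(v[None],(1,1),0).ravel(),); g=np.convolve(g,np.ones(8),'same'); i=np.argmin(g)
            if g[i]<-25: pts.append((X[i,:2],c is t))
    P=np.array([p for p,_ in pts]); f=least_squares(lambda q:np.hypot(*(P-q).T)-.225,C,loss='soft_l1',f_scale=.002); C=f.x
    print(C,len(P),np.median(np.abs(f.fun)))
k,st=cen(t,(0,150,80),(8,255,255),(380,190,450,240)); print("knob",k,st)
K=ray(t,k,.05+.060)  # roughly top-biased
for z in(.097,.11,.118):
    K=ray(t,k,z); d=K[:2]-C; print(K,np.hypot(*d),"yaw",np.degrees(np.arctan2(d[1],d[0])-np.arctan2(-159,-74)))
for n,c,b in(("t",t,(340,190,390,230)),("s",s,(250,160,310,210))):
    print(n,cen(c,(20,120,100),(32,255,255),b))
im=cv2.resize(t["img"][90:260,290:470],None,fx=3.5,fy=3.5,interpolation=3)
i2=cv2.resize(s["img"][90:290,170:350],None,fx=3,fy=3,interpolation=3)
cv2.imwrite("pics/c1.png",cv2.resize(im,(600,567))[:,:,::-1]);cv2.imwrite("pics/c2.png",i2[:,:,::-1])
E
```

```text
[ 0.66507709 -0.03454207] 220 0.0015385293668774558
[ 0.66499647 -0.03430785] 214 0.0015213598360254293
[ 0.66502483 -0.03434442] 214 0.0015131387742719632
[ 0.66501672 -0.03434636] 214 0.001503190799124296
knob [421.47651007 219.77852349] [ 34  23  16  14 149]
[ 0.52939107 -0.1454697   0.097     ] 0.17533600014149922 yaw -25.71322857359316
[ 0.52873541 -0.14246136  0.11      ] 0.17395817412017117 yaw -26.616566582671748
[ 0.52833193 -0.14061007  0.118     ] 0.17313204848877364 yaw -27.17952917979417
t (array([361.49090909, 207.05454545]), array([17, 13, 11,  8, 55], dtype=int32))
s (array([295.01052632, 174.66315789]), array([40,  9, 11, 12, 95], dtype=int32))
```

View pics/c1.png

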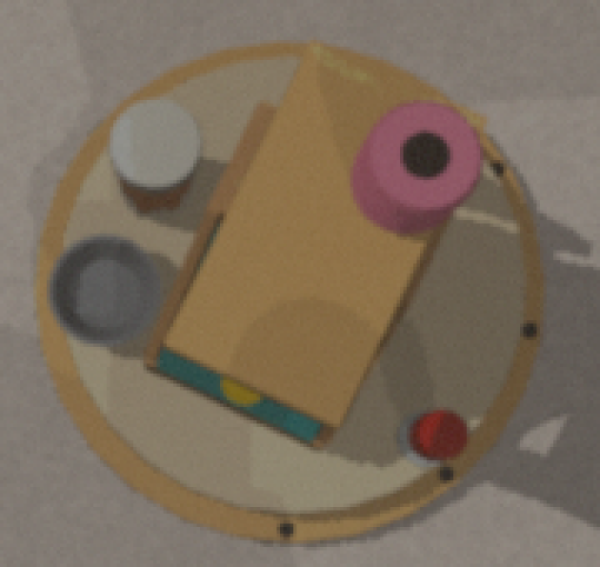

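The top crop shows the red knob at top px (421,220), with the nearest index dot at (424,232). The other dots are at (376,249), (449,189) and (439,140). The shelf and the large pink ring stack (417,138) are above the bin, and the yellow dot is partly hidden at (361,207).

Look-alikes:
- **Rings:** large stack (417,138), against a small stack on the table (414,291).
- **Dish:** the larger dish on the disc (322,177), against a small one on the table (250,198).
- **Knob:** only one red plunger. The red block at (200,148) is a toy.

```bash
cat >> h.py <<'E'
C=np.array([.6650,-.0343])
def disc(p,yaw): # world->disc xy
    a=np.radians(yaw); return np.array([[np.cos(a),np.sin(a)],[-np.sin(a),np.cos(a)]])@(np.asarray(p)[:2]-C)
def mv(target,yaw_toolx=None):
    "cm shift in tool axes from the present pose to a world TCP target"
    from bench import telemetry
    s=telemetry.read_state(); return Ro.from_quat(s["eef_rot"]).inv().apply(np.asarray(target)-s["ee_pos"])*100
E
python3 - <<'E'
from h import *
t=pickle.load(open("top0.pkl","rb"));s=pickle.load(open("side0.pkl","rb"))
for p in [(423.8,231.9),(375.8,248.7),(449,189),(439.4,140.4)]:
    g=cv2.cvtColor(t["img"],cv2.COLOR_RGB2GRAY).astype(float); x,y=map(round,p); w=g[y-3:y+4,x-3:x+4]; w=np.clip(70-w,0,None); Y,X=np.mgrid[y-3:y+4,x-3:x+4]
    q=((w*X).sum()/w.sum(),(w*Y).sum()/w.sum()) if w.sum()>0 else p
    d=ray(t,q,.02)[:2]-C; a=np.degrees(np.arctan2(d[1],d[0])); print(q,np.hypot(*d),a,a+114.96)
for yaw in(-26,-27):
    print(yaw,"pad side",disc(ray(s,(295,174.7),.1334),yaw),"pad top",disc(ray(t,(361.5,207),.1334),yaw))
    for n,c in(("t",t),("s",s)):
        a=np.radians(yaw);R=np.array([[np.cos(a),-np.sin(a)],[np.sin(a),np.cos(a)]])
        for X in [(-133,-60,330),(-133,60,330),(82,-60,344),(-74,-159,118)]:
            print(n,X,proj(c,[[*(C+R@np.array(X[:2])/1e3),X[2]/1e3]])[0].round(1))
E
```

```text
(np.float64(423.47211895910783), np.float64(231.65799256505576)) 0.21298188841071009 -141.188226527318 -26.228226527318
(np.float64(375.46067415730334), np.float64(248.30898876404495)) 0.2130881266642977 178.63532369882992 293.59532369882993
(np.float64(448.5490797546012), np.float64(188.61349693251535)) 0.21418273802852583 -101.197377645078 13.762622354921987
(np.float64(439.1066666666667), np.float64(140.07333333333332)) 0.2152828373992596 -61.26260511510272 53.69739488489727
-26 pad side [-0.11011758  0.00143159] pad top [-0.11502898  0.00061144]
t (-133, -60, 330) [391.1 219.2]
t (-133, 60, 330) [338.3 194.3]
t (82, -60, 344) [435.7 124.9]
t (-74, -159, 118) [423.1 219.6]
s (-133, -60, 330) [290.4 111.2]
s (-133, 60, 330) [308.1 162.2]
s (82, -60, 344) [186.2 138. ]
s (-74, -159, 118) [264.6 127.1]
-27 pad side [-0.11012579 -0.00049044] pad top [-0.11502213 -0.00139619]
t (-133, -60, 330) [389.9 219.2]
t (-133, 60, 330) [337.5 193.3]
t (82, -60, 344) [436.1 125.6]
t (-74, -159, 118) [422.2 220.3]
s (-133, -60, 330) [291.2 112. ]
s (-133, 60, 330) [307.9 163.4]
s (82, -60, 344) [186.6 137.2]
s (-74, -159, 118) [265.7 127.2]
```

View pics/c2.png

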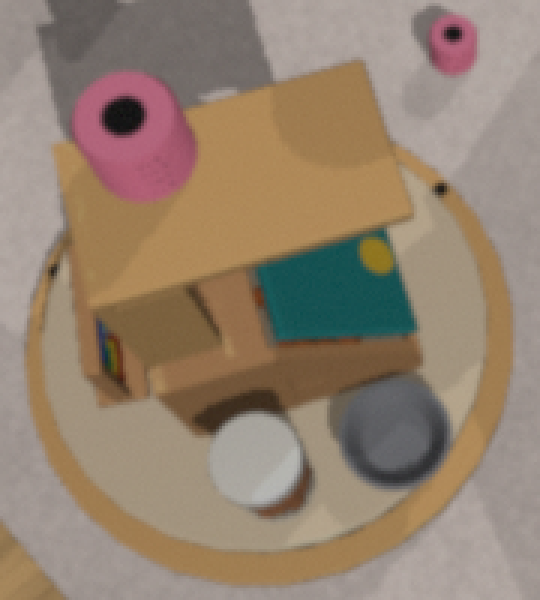

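Yaw is -26.2°, confirmed three ways: the dots are 40.1° apart at radius 213 mm, the knob radius comes out at 175 mm, and the pad's y is about 0. The first move is to spin the tool in line with the disc, then go over the knob.

{"api": "move_arm", "payload": {"steps": [{"spin":-0.143},{"spin":-0.143},{"spin":-0.143},{"spin":-0.143},{"spin":-0.143},{"spin":-0.144}], "claw": 7.5}}

```text
$.steps[0]: bad value
```

{"api": "move_arm", "payload": {"steps": [{"dx":4.8,"dy":1.08},{"dx":4.8,"dy":1.08},{"dx":4.8,"dy":1.08},{"dx":4.8,"dy":1.08},{"dx":4.8,"dy":1.08},{"dx":4.8,"dy":1.08},{"dx":4.8,"dy":1.08},{"dx":4.8,"dy":1.08},{"dx":4.8,"dy":1.08},{"dx":4.8,"dy":1.08},{"dx":4.8,"dy":1.08},{"dx":4.8,"dy":1.08}]}}

```text
$.steps[0]: bad value
```

```bash
python3 - <<'E'
from h import *
from bench import telemetry
s=telemetry.read_state(); print(s["time"],s["ee_pos"],s["joint_positions"].round(3)); M=Ro.from_quat(s["eef_rot"]).as_matrix(); print(M.round(3))
print(mv((.5284,-.1443,.263)))
E
```

```text
0.1 [ 0.15751968 -0.60470976  0.40404502] [ 1.293  0.333 -0.065  1.461  0.022  1.35  -0.088]
[[ 0.968  0.252 -0.   ]
 [ 0.252 -0.968  0.001]
 [-0.    -0.001 -1.   ]]
[ 47.49762148 -35.18680646  14.14550004]
```

{"api": "move_arm", "payload": {"steps": [{"dx":0,"dy":0,"dz":0,"spin":-0.143},{"dx":0,"dy":0,"dz":0,"spin":-0.143},{"dx":0,"dy":0,"dz":0,"spin":-0.143},{"dx":0,"dy":0,"dz":0,"spin":-0.143},{"dx":0,"dy":0,"dz":0,"spin":-0.143},{"dx":0,"dy":0,"dz":0,"spin":-0.144}], "claw": 7.5, "squeeze": 30}}

```text
time: 0.7
ee_pos: [0.1575, -0.6048, 0.4043]
eef_rot: [0.847, 0.531, 0.0, -0.0]
ft_force: [0.5, 0.1, -0.5]
width: 0.0746
grip_force: 0.0
```

{"api": "move_arm", "payload": {"steps": [{"dx":4.8,"dy":1.08,"dz":0,"spin":0},{"dx":4.8,"dy":1.08,"dz":0,"spin":0},{"dx":4.8,"dy":1.08,"dz":0,"spin":0},{"dx":4.8,"dy":1.08,"dz":0,"spin":0},{"dx":4.8,"dy":1.08,"dz":0,"spin":0},{"dx":4.8,"dy":1.08,"dz":0,"spin":0},{"dx":4.8,"dy":1.08,"dz":0,"spin":0},{"dx":4.8,"dy":1.08,"dz":0,"spin":0},{"dx":4.8,"dy":1.08,"dz":0,"spin":0},{"dx":4.8,"dy":1.08,"dz":0,"spin":0},{"dx":4.8,"dy":1.08,"dz":0,"spin":0},{"dx":4.8,"dy":1.08,"dz":0,"spin":0}]}}

```text
time: 1.9
ee_pos: [0.5288, -0.1435, 0.4047]
eef_rot: [0.849, 0.528, -0.0, 0.0]
ft_force: [0.6, -0.3, 0.8]
width: 0.0752
grip_force: 0.0
```

```bash
python3 - <<'E'
from h import *
from bench import telemetry
s=telemetry.read_state(); print(s["time"],s["ee_pos"],s["joint_positions"].round(3)); M=Ro.from_quat(s["eef_rot"]).as_matrix(); print(M.round(3))
print(mv((.5284,-.1443,.263)))
E
```

```text
1.9 [ 0.52878107 -0.14351256  0.40470273] [ 0.726  0.217 -0.622  1.641  0.13   1.326 -0.374]
[[ 0.442  0.897 -0.   ]
 [ 0.897 -0.442 -0.   ]
 [-0.     0.    -1.   ]]
[-8.25047327e-02 -1.74374638e-03  1.41703026e+01]
```

{"api": "move_arm", "payload": {"steps": [{"dx":-0.08,"dy":0,"dz":4,"spin":0},{"dx":0,"dy":0,"dz":4,"spin":0},{"dx":0,"dy":0,"dz":3.6,"spin":0},{"dx":0,"dy":0,"dz":2.5,"spin":0},{"dx":0,"dy":0,"dz":0,"spin":0}]}}

```text
time: 2.4
ee_pos: [0.5262, -0.1457, 0.2602]
eef_rot: [0.849, 0.529, -0.002, -0.003]
ft_force: [-0.6, 0.3, 0.5]
width: 0.0749
grip_force: 0.0
```

{"api": "move_arm", "payload": {"steps": [{"dx":0,"dy":0,"dz":0,"spin":0},{"dx":0,"dy":0,"dz":0,"spin":0},{"dx":0,"dy":0,"dz":0,"spin":0},{"dx":0,"dy":0,"dz":0,"spin":0},{"dx":0,"dy":0,"dz":0,"spin":0},{"dx":0,"dy":0,"dz":0,"spin":0}], "claw": 3, "squeeze": 35}}

```text
time: 3.0
ee_pos: [0.5276, -0.146, 0.2641]
eef_rot: [0.849, 0.529, -0.0, 0.0]
ft_force: [-2.1, -0.2, 3.4]
width: 0.0393
grip_force: 35.0
```

```bash
python3 - <<'E'
from h import *
from bench import telemetry
s=telemetry.read_state(); print(s)
E
```

```text
{'time': 3.0, 'joint_positions': array([ 0.69590243,  0.35011979, -0.59625155,  1.80296016,  0.22372597,
        1.05590067, -0.4402809 ]), 'joint_vel': array([-0.00113382,  0.00172695,  0.00083619, -0.0023667 , -0.00018787,
       -0.00051531, -0.00028295]), 'joint_torque': array([ -0.61582033, -51.38405085,  -7.0700486 , -33.46392274,
        -0.2489903 ,  -0.62041892,  -0.08134857]), 'ee_pos': array([ 0.52762645, -0.14598023,  0.26412635]), 'eef_rot': array([ 8.48929400e-01,  5.28506202e-01, -8.46059817e-05,  2.48456008e-04]), 'ft_force': array([-2.11479029, -0.15209366,  3.36402022]), 'torque': array([-0.11698736,  0.42945018,  0.07374397]), 'grip_force': 34.993804497644305, 'width': 0.03927303900437444}
```

{"api": "move_arm", "payload": {"steps": [{"dx":0,"dy":0,"dz":-0.7,"spin":0},{"dx":0,"dy":0,"dz":-0.7,"spin":0},{"dx":0,"dy":0,"dz":-0.5,"spin":0},{"dx":0,"dy":0,"dz":0,"spin":0},{"dx":0,"dy":0,"dz":0,"spin":0}]}}

```text
time: 3.5
ee_pos: [0.5274, -0.1458, 0.2824]
eef_rot: [0.849, 0.529, -0.0, -0.0]
ft_force: [1.5, 0.5, -12.4]
width: 0.0389
grip_force: 35.0
```

```bash
python3 - <<'E'
from h import *
from bench import telemetry
s=telemetry.read_state(); print(s["ee_pos"],s["ft_force"],s["width"])
# 10 chords of 4deg arc: each row: shift in tool axes as they stand, spin after/before
p=s["ee_pos"][:2]-C; M=Ro.from_quat(s["eef_rot"]).as_matrix()[:2,:2]; st=.07
R=lambda a:np.array([[np.cos(a),-np.sin(a)],[np.sin(a),np.cos(a)]])
print(np.hypot(*p),(R(st)@p-p)@M*100, C+R(.7)@p)
print(np.degrees(np.arctan2(p[1],p[0])))
E
```

```text
[ 0.5274489  -0.14579216  0.28241758] [  1.47257362   0.4819653  -12.35268239] 0.03892155970883599
0.1770615903015161 [-0.47998535  1.14244306] [ 0.63162034 -0.20818676]
-140.97347332356213
```

{"api": "move_arm", "payload": {"steps": [{"dx":-0.18,"dy":0.4,"dz":0,"spin":-0.025},{"dx":-0.18,"dy":0.4,"dz":0,"spin":-0.025},{"dx":-0.35,"dy":0.81,"dz":0,"spin":-0.05},{"dx":-0.35,"dy":0.81,"dz":0,"spin":-0.05},{"dx":-0.35,"dy":0.81,"dz":0,"spin":-0.05},{"dx":-0.35,"dy":0.81,"dz":0,"spin":-0.05},{"dx":-0.35,"dy":0.81,"dz":0,"spin":-0.05},{"dx":-0.35,"dy":0.81,"dz":0,"spin":-0.05},{"dx":-0.35,"dy":0.81,"dz":0,"spin":-0.05},{"dx":-0.18,"dy":0.4,"dz":0,"spin":-0.025},{"dx":-0.18,"dy":0.4,"dz":0,"spin":-0.025},{"dx":0,"dy":0,"dz":0,"spin":0}]}}

```text
time: 4.7
ee_pos: [0.5899, -0.1946, 0.2826]
eef_rot: [0.709, 0.705, 0.0, 0.0]
ft_force: [2.8, 1.2, -12.2]
width: 0.0391
grip_force: 35.0
```

```bash
python3 - <<'E'
from h import *
from bench import telemetry
s=telemetry.read_state(); print(s["ee_pos"],s["ft_force"],s["width"],s["torque"])
p=s["ee_pos"][:2]-C; M=Ro.from_quat(s["eef_rot"]).as_matrix()[:2,:2]
print(np.hypot(*p),np.degrees(np.arctan2(p[1],p[0])), "tooly deg",np.degrees(np.arctan2(M[1,1],M[0,1])))
print("to go",(np.array([ 0.63162034,-0.20818676])-s["ee_pos"][:2])@M*100)
E
```

```text
[ 0.58991948 -0.19456702  0.28257485] [  2.75484554   1.22712133 -12.22481701] 0.03910925124505058 [ 0.39130415 -0.52142911  0.07353904]
0.1769819243098448 -115.10174673744798 tooly deg -0.35515967990648595
to go [-1.33609921  4.17844759]
```

{"api": "move_arm", "payload": {"steps": [{"dx":-0.18,"dy":0.4,"dz":0,"spin":-0.025},{"dx":-0.35,"dy":0.81,"dz":0,"spin":-0.05},{"dx":-0.35,"dy":0.81,"dz":0,"spin":-0.05},{"dx":-0.35,"dy":0.81,"dz":0,"spin":-0.05},{"dx":-0.35,"dy":0.81,"dz":0,"spin":-0.05},{"dx":-0.18,"dy":0.4,"dz":0,"spin":-0.025},{"dx":0,"dy":0,"dz":0,"spin":0},{"dx":0,"dy":0,"dz":0,"spin":0}]}}

```text
time: 5.5
ee_pos: [0.6313, -0.2079, 0.2828]
eef_rot: [0.616, 0.787, 0.0, 0.0]
ft_force: [1.4, 2.3, -12.1]
width: 0.0395
grip_force: 35.0
```

```bash
python3 - <<'E'
from h import *
from bench import telemetry
s=telemetry.read_state(); print(s["ee_pos"],s["ft_force"],s["width"],s["torque"])
p=s["ee_pos"][:2]-C; M=Ro.from_quat(s["eef_rot"]).as_matrix()[:2,:2]
print(np.hypot(*p),np.degrees(np.arctan2(p[1],p[0])), "tooly deg",np.degrees(np.arctan2(M[1,1],M[0,1])))
print("to go",(np.array([ 0.63162034,-0.20818676])-s["ee_pos"][:2])@M*100)
E
```

```text
[ 0.63126416 -0.2078844   0.28276351] [  1.37079372   2.34150352 -12.0661533 ] 0.0394897384325021 [ 0.62082046 -0.67920068 -0.12917959]
0.17683227144991448 -100.99823451293241 tooly deg 13.88231786061916
to go [-0.03789817  0.02732318]
```

{"api": "move_arm", "payload": {"steps": [{"dx":0,"dy":0.03,"dz":0.6,"spin":0},{"dx":0,"dy":0,"dz":0.6,"spin":0},{"dx":0,"dy":0,"dz":0.6,"spin":0},{"dx":0,"dy":0,"dz":0.1,"spin":0},{"dx":0,"dy":0,"dz":0,"spin":0}]}}

```text
time: 6.0
ee_pos: [0.6318, -0.2079, 0.2643]
eef_rot: [0.616, 0.788, 0.0, 0.001]
ft_force: [1.2, 3.0, -4.0]
width: 0.0393
grip_force: 35.0
```

{"api": "move_arm", "payload": {"steps": [{"dx":0,"dy":0,"dz":0,"spin":0},{"dx":0,"dy":0,"dz":0,"spin":0},{"dx":0,"dy":0,"dz":0,"spin":0},{"dx":0,"dy":0,"dz":0,"spin":0}], "claw": 7.5}}

```text
time: 6.4
ee_pos: [0.6316, -0.2084, 0.2641]
eef_rot: [0.616, 0.787, -0.0, 0.0]
ft_force: [0.2, -0.2, 0.3]
width: 0.0635
grip_force: 0.0
```

{"api": "move_arm", "payload": {"steps": [{"dx":0,"dy":0,"dz":-2,"spin":0},{"dx":0,"dy":0,"dz":-4,"spin":0},{"dx":0,"dy":0,"dz":-4.8,"spin":0},{"dx":0,"dy":0,"dz":-4.8,"spin":0},{"dx":0,"dy":0,"dz":-4.8,"spin":0},{"dx":0,"dy":0,"dz":-4.8,"spin":0},{"dx":0,"dy":0,"dz":-4.8,"spin":0},{"dx":0,"dy":-4,"dz":-2,"spin":0},{"dx":0,"dy":-4.8,"dz":0,"spin":0},{"dx":0,"dy":-4.8,"dz":0,"spin":0}], "claw": 0}}

```text
time: 7.4
ee_pos: [0.4984, -0.2406, 0.5842]
eef_rot: [0.616, 0.788, 0.0, 0.001]
ft_force: [-0.7, -0.9, 1.0]
width: 0.0027
grip_force: 0.0
```

{"api": "move_arm", "payload": {"steps": [{"dx":0,"dy":0,"dz":0,"spin":0.143},{"dx":0,"dy":0,"dz":0,"spin":0.143},{"dx":0,"dy":0,"dz":0,"spin":0.143},{"dx":0,"dy":0,"dz":0,"spin":0.143},{"dx":0,"dy":0,"dz":0,"spin":0.143},{"dx":0,"dy":0,"dz":0,"spin":0.143},{"dx":0,"dy":0,"dz":0,"spin":0.143},{"dx":0,"dy":0,"dz":0,"spin":0.143},{"dx":0,"dy":0,"dz":0,"spin":0.143},{"dx":0,"dy":0,"dz":0,"spin":0.143},{"dx":0,"dy":0,"dz":0,"spin":0.143}]}}

```text
time: 8.5
ee_pos: [0.4995, -0.2406, 0.584]
eef_rot: [0.993, 0.117, 0.0, 0.0]
ft_force: [0.4, -0.3, 0.3]
width: 0.0006
grip_force: 0.0
```

```bash
python3 - <<'E'
from h import *
from bench import telemetry,imaging
c=imaging.camera("top");pickle.dump(c,open("top1.pkl","wb")); c2=imaging.camera("side");pickle.dump(c2,open("side1.pkl","wb"))
s=telemetry.read_state(); print(s["time"],s["ee_pos"],s["joint_positions"].round(3)); print(Ro.from_quat(s["eef_rot"]).as_matrix().round(3))
print(cen(c,(0,150,80),(8,255,255),(370,190,470,270)),proj(c,[[.6314,-.2086,.105]]))
i=np.hstack([c["img"][80:280,250:500],c2["img"][80:280,150:400]]);cv2.imwrite("pics/d1.png",cv2.resize(i,(800,320))[:,:,::-1])
E
```

```text
8.6 [ 0.49950756 -0.24063724  0.58397467] [ 0.826  0.187 -0.549  1.294  0.098  1.687 -1.037]
[[ 0.972  0.236  0.   ]
 [ 0.236 -0.972 -0.001]
 [ 0.     0.001 -1.   ]]Traceback (most recent call last):
  File "<stdin>", line 5, in <module>
  File "h.py", line 11, in cen
    i=1+np.argmax(s[1:,4]); return ce[i]+[x0,y0],s[i]
        ~~~~~~~~~^^^^^^^^^
    return _wrapfunc(a, 'argmax', axis=axis, out=out, **kwds)
    return bound(*args, **kwds)
ValueError: attempt to get argmax of an empty sequence
```

{"api": "move_arm", "payload": {"steps": [{"dx":0.4,"dy":-4.4,"dz":0,"spin":0},{"dx":0.4,"dy":-4.4,"dz":0,"spin":0},{"dx":0.4,"dy":-4.4,"dz":0,"spin":0},{"dx":0.4,"dy":-4.4,"dz":0,"spin":0},{"dx":0.4,"dy":-4.4,"dz":0,"spin":0},{"dx":0.4,"dy":-4.4,"dz":0,"spin":0},{"dx":0.4,"dy":-4.4,"dz":0,"spin":0},{"dx":0.4,"dy":-4.4,"dz":0,"spin":0}]}}

```text
time: 9.4
ee_pos: [0.4459, 0.1107, 0.584]
eef_rot: [0.992, 0.123, 0.0, 0.001]
ft_force: [1.5, 0.1, 0.7]
width: 0.0003
grip_force: 0.0
```

{"api": "move_arm", "payload": {"steps": [{"dx":0,"dy":0,"dz":-4,"spin":0},{"dx":0,"dy":0,"dz":-4,"spin":0},{"dx":0,"dy":0,"dz":-4,"spin":0},{"dx":0,"dy":0,"dz":-4,"spin":0},{"dx":0,"dy":0,"dz":-4,"spin":0}]}}

```text
time: 9.9
ee_pos: [0.4471, 0.1108, 0.7516]
eef_rot: [0.992, 0.124, 0.002, 0.0]
ft_force: [1.7, -0.1, -2.1]
width: 0.0008
grip_force: 0.0
```

```bash
python3 - <<'E'
from h import *
from bench import telemetry,imaging
c=imaging.camera("top");pickle.dump(c,open("top1.pkl","wb")); c2=imaging.camera("side");pickle.dump(c2,open("side1.pkl","wb"))
s=telemetry.read_state(); print(s["time"],s["ee_pos"],s["joint_positions"].round(3)); print(Ro.from_quat(s["eef_rot"]).as_matrix().round(3))
print(proj(c,[[.6314,-.2086,.105]]))
i=np.hstack([c["img"][80:280,250:500],c2["img"][80:280,150:400]]);cv2.imwrite("pics/d1.png",cv2.resize(i,(800,320))[:,:,::-1])
E
```

```text
10.0 [0.4482181  0.11023025 0.74851062] [ 0.306  0.086 -0.718  1.053  0.065  2.024 -1.707]
[[ 0.97   0.244 -0.   ]
 [ 0.244 -0.97  -0.002]
 [-0.001  0.002 -1.   ]]
[[444.60046353 181.44303342]]
```

View pics/d1.png

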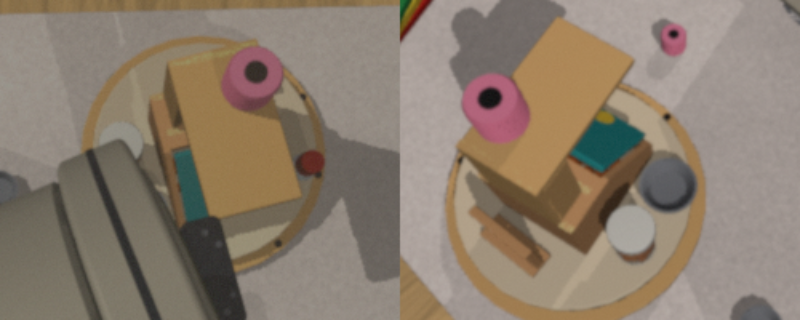

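Knob is at (311,162) in the crop (top px ~444,181), at the next dot, as predicted. The bin faces the robot, and the canister, dish and rings are all standing. Next I'm checking how the arm behaves at the edge of its reach, because the moves contain no tilt axis.

{"api": "move_arm", "payload": {"steps": [{"dx":0,"dy":0,"dz":-5,"spin":0},{"dx":0,"dy":0,"dz":-5,"spin":0},{"dx":0,"dy":0,"dz":-5,"spin":0}]}}

```text
time: 10.3
ee_pos: [0.45, 0.1114, 0.758]
eef_rot: [0.993, 0.12, 0.002, 0.006]
ft_force: [-0.5, 0.2, 0.0]
width: 0.0007
grip_force: 0.0
```

```bash
cat > st.py <<'E'
from h import *
from bench import telemetry
s=telemetry.read_state(); print(s["time"],s["ee_pos"].round(4),s["joint_positions"].round(3),s["ft_force"].round(1)); M=Ro.from_quat(s["eef_rot"]).as_matrix();print(M.round(3).tolist(), "tilt",np.degrees(np.arccos(-M[2,2])),"zdir",np.degrees(np.arctan2(M[1,2],M[0,2])))
E
python3 st.py
```

```text
10.3 [0.45   0.1114 0.758 ] [-0.152  0.064 -0.212  1.038  0.029  2.04  -1.68 ] [-0.5  0.2  0. ]
[[0.971, 0.239, 0.005], [0.239, -0.971, -0.011], [0.002, 0.012, -1.0]] tilt 0.7166193741507725 zdir -65.97774008975247
```

{"api": "move_arm", "payload": {"steps": [{"dx":0,"dy":0,"dz":-5,"spin":0},{"dx":0,"dy":0,"dz":-5,"spin":0},{"dx":0,"dy":0,"dz":-5,"spin":0},{"dx":0,"dy":0,"dz":-5,"spin":0},{"dx":0,"dy":0,"dz":-5,"spin":0},{"dx":0,"dy":0,"dz":-5,"spin":0}]}}

```text
time: 10.9
ee_pos: [0.4382, 0.1117, 0.7994]
eef_rot: [0.992, 0.121, 0.04, 0.004]
ft_force: [-0.8, 0.1, -1.1]
width: 0.0003
grip_force: 0.0
```

```bash
python3 st.py
```

```text
10.9 [0.4382 0.1117 0.7994] [-1.086  0.026  0.769  0.989  0.007  2.056 -1.643] [-0.8  0.1 -1.1]
[[0.967, 0.24, 0.081], [0.24, -0.971, 0.001], [0.079, 0.018, -0.997]] tilt 4.648575026688975 zdir 0.913197722528786
```

{"api": "move_arm", "payload": {"steps": [{"dx":2,"dy":0,"dz":-4.5,"spin":0},{"dx":2,"dy":0,"dz":-4.5,"spin":0},{"dx":2,"dy":0,"dz":-4.5,"spin":0},{"dx":2,"dy":0,"dz":-4.5,"spin":0},{"dx":2,"dy":0,"dz":-4.5,"spin":0},{"dx":2,"dy":0,"dz":-4.5,"spin":0}]}}

```text
time: 11.5
ee_pos: [0.4548, 0.1149, 0.8838]
eef_rot: [0.982, 0.12, 0.144, -0.01]
ft_force: [-0.9, -0.2, 1.0]
width: 0.0
grip_force: 0.0
```

```bash
python3 st.py
```

```text
11.5 [0.4548 0.1149 0.8838] [-0.848  0.165  0.705  0.663 -0.13   2.057 -1.571] [-0.9 -0.2  1. ]
[[0.93, 0.238, 0.281], [0.232, -0.971, 0.055], [0.286, 0.014, -0.958]] tilt 16.61086080148915 zdir 11.053625511437074
```

{"api": "move_arm", "payload": {"steps": [{"dx":2,"dy":0,"dz":-4.5,"spin":0},{"dx":2,"dy":0,"dz":-4.5,"spin":0},{"dx":2,"dy":0,"dz":-4.5,"spin":0},{"dx":2,"dy":0,"dz":-4.5,"spin":0},{"dx":2,"dy":0,"dz":-4.5,"spin":0}]}}

```text
time: 12.0
ee_pos: [0.4134, 0.1059, 0.9563]
eef_rot: [0.964, 0.118, 0.237, -0.022]
ft_force: [0.1, 0.5, -0.1]
width: 0.0006
grip_force: 0.0
```

```bash
python3 st.py
```

```text
12.0 [0.4134 0.1059 0.9563] [-0.838  0.166  0.745  0.472 -0.172  2.057 -1.572] [ 0.1  0.5 -0.1]
[[0.859, 0.238, 0.452], [0.218, -0.971, 0.098], [0.463, 0.014, -0.886]] tilt 27.571208381888816 zdir 12.205885402942545
```

{"api": "move_arm", "payload": {"steps": [{"dx":2,"dy":0,"dz":-4.5,"spin":0},{"dx":2,"dy":0,"dz":-4.5,"spin":0},{"dx":2,"dy":0,"dz":-4.5,"spin":0},{"dx":0,"dy":0,"dz":0,"spin":0}]}}

```text
time: 12.4
ee_pos: [0.3692, 0.0948, 0.9973]
eef_rot: [0.949, 0.116, 0.292, -0.029]
ft_force: [-0.8, -0.6, -0.8]
width: 0.0005
grip_force: 0.0
```

```bash
python3 st.py
```

```text
12.4 [0.3692 0.0948 0.9973] [-0.944  0.134  0.871  0.392 -0.186  2.058 -1.575] [-0.8 -0.6 -0.8]
[[0.803, 0.238, 0.547], [0.204, -0.971, 0.123], [0.561, 0.013, -0.828]] tilt 34.11398724131526 zdir 12.629955033370663
```

{"api": "move_arm", "payload": {"steps": [{"dx":-2.7,"dy":1.37,"dz":3.46,"spin":0},{"dx":-2.7,"dy":1.37,"dz":3.46,"spin":0},{"dx":-2.7,"dy":1.37,"dz":3.46,"spin":0},{"dx":-2.7,"dy":1.37,"dz":3.46,"spin":0},{"dx":-2.7,"dy":1.37,"dz":3.46,"spin":0},{"dx":-2.7,"dy":1.37,"dz":3.46,"spin":0},{"dx":-2.7,"dy":1.37,"dz":3.46,"spin":0}]}}

```text
time: 13.1
ee_pos: [0.357, 0.0229, 0.783]
eef_rot: [0.955, 0.103, 0.277, -0.038]
ft_force: [-0.2, -0.3, 1.2]
width: 0.0004
grip_force: 0.0
```

```bash
cat >> st.py <<'E'
P=np.array([.5582,-.0605,.1334])
print("tip-pad in tool cm",M.T@(s["ee_pos"]+.1822*M[:,2]-P)*100)
E
python3 st.py
```

```text
13.1 [0.357  0.0229 0.783 ] [-1.047 -0.496  0.4    1.419  0.395  1.629 -1.86 ] [-0.2 -0.3  1.2]
[[0.825, 0.218, 0.521], [0.175, -0.976, 0.13], [0.537, -0.016, -0.844]] tilt 32.47834997475691 zdir 14.008752592546397
tip-pad in tool cm [ 19.73195978 -13.5520634  -45.98001488]
```

{"api": "move_arm", "payload": {"steps": [{"dx":0,"dy":2.2,"dz":3.8,"spin":0},{"dx":0,"dy":2.2,"dz":3.8,"spin":0},{"dx":0,"dy":2.2,"dz":3.8,"spin":0}]}}

```text
time: 13.4
ee_pos: [0.4305, -0.0313, 0.6889]
eef_rot: [0.954, 0.099, 0.28, -0.04]
ft_force: [0.3, 0.0, 0.5]
width: 0.0004
grip_force: 0.0
```

```bash
python3 st.py
```

```text
13.4 [ 0.4305 -0.0313  0.6889] [-0.982 -0.483  0.589  1.587  0.333  1.38  -1.699] [0.3 0.  0.5]
[[0.823, 0.212, 0.526], [0.167, -0.977, 0.133], [0.542, -0.021, -0.84]] tilt 32.871357288985315 zdir 14.163393508394188
tip-pad in tool cm [ 20.10350882  -6.74894286 -34.7715259 ]
```

```bash
cat > kin.py <<'E'
from h import *
import itertools
D=[([1.293396,.33287,-.064717,1.460942,.021614,1.349927,-.088517],[.15751,-.60469,.40395]),
([.726,.217,-.622,1.641,.13,1.326,-.374],[.52878,-.14351,.4047]),([.6959,.35012,-.59625,1.80296,.22373,1.0559,-.44028],[.52763,-.14598,.26413]),
([.826,.187,-.549,1.294,.098,1.687,-1.037],[.49951,-.24064,.58397]),([.306,.086,-.718,1.053,.065,2.024,-1.707],[.4482,.1102,.7485]),
([-.152,.064,-.212,1.038,.029,2.04,-1.68],[.45,.1114,.758]),([-.848,.165,.705,.663,-.13,2.057,-1.571],[.4548,.1149,.8838]),
([-.944,.134,.871,.392,-.186,2.058,-1.575],[.3692,.0948,.9973]),([-1.047,-.496,.4,1.419,.395,1.629,-1.86],[.357,.0229,.783]),([-.982,-.483,.589,1.587,.333,1.38,-1.699],[.4305,-.0313,.6889])]
Q=np.array([d[0] for d in D]);X=np.array([d[1] for d in D])
def fk(q,p,s):
    h,a,b,d,e1,e2,e3=p; z=lambda v:np.array([0,0,v]); x=lambda v:np.array([v,0,0])
    A=Ro.from_euler('z',s[0]*q[0]);t=z(h);A=A*Ro.from_euler('y',q[1]);t=t+A.apply(z(a));A=A*Ro.from_euler('z',s[1]*q[2]);t=t+A.apply(x(e1));A=A*Ro.from_euler('y',q[3]);t=t+A.apply(x(e2)+z(b));A=A*Ro.from_euler('z',s[2]*q[4])*Ro.from_euler('y',q[5]);t=t+A.apply(z(d)+x(e3));A=A*Ro.from_euler('z',s[3]*q[6]);return t,A
def fit():
    best=None
    for s in itertools.product((1,-1),repeat=3):
        s=(*s,1)
        f=least_squares(lambda p:np.concatenate([fk(q,p,s)[0]-x for q,x in zip(Q,X)]),[.35,.45,.4,.15,0,0,0])
        if best is None or f.cost<best[0].cost: best=(f,s)
    return best
if __name__=="__main__":
    f,s=fit(); print(f.x.round(4),s,np.sqrt(2*f.cost/len(X)))
    q=Q[-1]
    for s4 in(1,-1): print(s4,fk(q,f.x,(*s[:3],s4))[1].as_matrix().round(3).tolist())
E
python3 kin.py
```

```text
[ 0.2858  0.5164  0.5012  0.2658  0.0209 -0.0059  0.0532] (-1, -1, -1, 1) 0.037262244989618803
1 [[0.414, -0.743, 0.526], [-0.903, -0.409, 0.133], [0.116, -0.53, -0.84]]
-1 [[-0.212, 0.823, 0.526], [0.977, 0.167, 0.133], [0.022, 0.543, -0.84]]
```

```bash
cat > kin2.py <<'E'
from kin import *
def mats(q):
    A=Ro.identity();o=[]
    for ax,g,v in zip('zyzyzyz',(-1,1,-1,1,-1,1,-1),q): A=A*Ro.from_euler(ax,g*v); o.append(A.as_matrix())
    return o
def row(q):
    m=mats(q); # base z, j1 x; j2 z ; j3 x,y; j4 z,x; j5 ; j6 z,x
    return np.column_stack([[0,0,1],m[0][:,0],m[0][:,1],m[1][:,2],m[2][:,0],m[2][:,1],m[3][:,2],m[3][:,0],m[5][:,2],m[5][:,0]])
if __name__=="__main__":
    B=np.vstack([row(q) for q in Q]); w,_,rk,sv=np.linalg.lstsq(B,X.ravel(),rcond=1e-3); print(w.round(4),rk); print(((B@w-X.ravel()).reshape(-1,3)*1e3).round(1))
E
python3 kin2.py
```

```text
[ 2.582e-01 -1.000e-04 -2.190e-02  4.489e-01  6.000e-04 -2.360e-02
  4.901e-01 -1.000e-04  1.699e-01  7.000e-04] 10
[[ 0.2  0.  -0. ]
 [-0.2  0.1 -0.1]
 [ 0.   0.1 -0.1]
 [-0.1 -0.1 -0. ]
 [ 0.1 -0.  -0. ]
 [ 0.2 -0.1  0.1]
 [-0.1  0.2  0.1]
 [-0.  -0.1 -0.1]
 [ 0.1  0.1 -0.2]
 [-0.  -0.3  0.3]]
```

```bash
cat > plan.py <<'E'
from kin2 import *
B=np.vstack([row(q) for q in Q]); W=np.linalg.lstsq(B,X.ravel(),rcond=1e-3)[0]
lo=np.array([-2.6,-.5,-1.47,.16,-1.27,.06,-2.6]);hi=np.array([2.6,2.12,1.34,2.42,4.41,2.06,2.6])
Z=np.array([0,0,0])
def ik(pos,M,q0,reg=.003):
    off=Ro.from_euler('z',-np.pi/2).as_matrix()
    f=lambda q:np.concatenate([(row(q)@W-pos)*10,(Ro.from_matrix(mats(q)[6]@OFF).inv()*Ro.from_matrix(M)).as_rotvec()*3,reg*(q-q0)])
    r=least_squares(f,np.clip(q0,lo+1e-3,hi-1e-3),bounds=(lo,hi)); return r.x,r.fun[:6]
from bench import telemetry
s=telemetry.read_state();q=s["joint_positions"];M=Ro.from_quat(s["eef_rot"]).as_matrix()
OFF=mats(q)[6].T@M
P=np.array([.5582,-.0605,.1334])
if __name__=="__main__":
    print("FK err",row(q)@W-s["ee_pos"]); print(OFF.round(3).tolist())
    for back in(.3,.2,.15,.1,.05,0):
        t=P-(.1822+back)*M[:,2]
        for q0 in(q,np.array([.2,0.1,-.2,1.9,.1,1,-1.]),np.array([-.5,-.2,.5,2.2,.1,.6,-1.2])):
            x,e=ik(t,M,q0); print(back,t.round(3),x.round(2),np.abs(e).max().round(4))
E
python3 plan.py
```

```text
FK err [2.36689906e-05 5.00670986e-05 7.39643264e-05]
[[0.0, -1.0, -0.0], [1.0, 0.0, -0.0], [0.0, -0.0, 1.0]]
0.3 [ 0.304 -0.125  0.538] [ 0.7  -0.5  -0.16  2.01 -0.5   1.25 -0.75] 0.0814
0.3 [ 0.304 -0.125  0.538] [ 0.7  -0.5  -0.16  2.01 -0.5   1.25 -0.75] 0.0813
0.3 [ 0.304 -0.125  0.538] [ 0.7  -0.5  -0.16  2.01 -0.5   1.25 -0.75] 0.0814
0.2 [ 0.357 -0.111  0.454] [-0.11 -0.5   0.29  2.16 -0.11  0.94 -1.13] 0.0
0.2 [ 0.357 -0.111  0.454] [ 0.22 -0.44  0.07  2.15 -0.31  0.95 -0.96] 0.0
0.2 [ 0.357 -0.111  0.454] [-0.11 -0.5   0.29  2.16 -0.11  0.94 -1.13] 0.0
0.15 [ 0.383 -0.105  0.412] [-0.43 -0.5   0.52  2.21  0.07  0.83 -1.29] 0.0
0.15 [ 0.383 -0.105  0.412] [ 0.21 -0.36  0.04  2.19 -0.34  0.83 -0.94] 0.0
0.15 [ 0.383 -0.105  0.412] [-0.39 -0.49  0.49  2.21  0.04  0.83 -1.27] 0.0
0.1 [ 0.41  -0.098  0.37 ] [-0.71 -0.5   0.75  2.24  0.25  0.73 -1.43] 0.0
0.1 [ 0.41  -0.098  0.37 ] [ 0.21 -0.27  0.02  2.21 -0.38  0.71 -0.91] 0.0
0.1 [ 0.41  -0.098  0.37 ] [-0.45 -0.39  0.56  2.23 -0.    0.7  -1.23] 0.0
0.05 [ 0.436 -0.091  0.328] [-0.97 -0.5   0.98  2.26  0.41  0.64 -1.56] 0.0
0.05 [ 0.436 -0.091  0.328] [ 0.22 -0.16 -0.03  2.22 -0.43  0.6  -0.87] 0.0
0.05 [ 0.436 -0.091  0.328] [-0.53 -0.26  0.65  2.25 -0.1   0.57 -1.14] 0.0
0 [ 0.462 -0.085  0.286] [-1.21 -0.46  1.22  2.26  0.5   0.53 -1.62] 0.0
0 [ 0.462 -0.085  0.286] [ 0.27 -0.04 -0.1   2.21 -0.49  0.48 -0.81] 0.0
0 [ 0.462 -0.085  0.286] [-0.56 -0.1   0.71  2.24 -0.34  0.47 -0.93] 0.0
```

{"api": "move_arm", "payload": {"steps": [{"dx":-2.45,"dy":0.94,"dz":2.63,"spin":0},{"dx":-2.45,"dy":0.94,"dz":2.63,"spin":0},{"dx":-2.45,"dy":0.94,"dz":2.63,"spin":0}]}}

```text
time: 13.7
ee_pos: [0.4167, -0.0592, 0.5816]
eef_rot: [0.954, 0.1, 0.28, -0.041]
ft_force: [-0.1, 0.6, 0.3]
width: 0.0004
grip_force: 0.0
```

```bash
cat >> st.py <<'E'
A=np.array([.40,-.10,.44]); print("to A",M.T@(A-s["ee_pos"])*100)
E
python3 st.py
```

```text
13.7 [ 0.4167 -0.0592  0.5816] [-0.658 -0.49   0.492  1.852  0.186  1.154 -1.537] [-0.1  0.6  0.3]
[[0.824, 0.214, 0.525], [0.168, -0.977, 0.134], [0.542, -0.022, -0.84]] tilt 32.81920242783101 zdir 14.341614365498076
tip-pad in tool cm [ 12.64309718  -4.1488691  -26.8582924 ]
to A [-9.73473059  3.93760339 10.47471931]
```

Good: the tilt holds at 32.8° and the heading is 14.3°.

{"api": "move_arm", "payload": {"steps": [{"dx":-2.45,"dy":1.0,"dz":2.63,"spin":0},{"dx":-2.45,"dy":1.0,"dz":2.63,"spin":0},{"dx":-2.45,"dy":1.0,"dz":2.63,"spin":0},{"dx":-2.3,"dy":1.0,"dz":2.5,"spin":0},{"dx":0,"dy":0,"dz":0,"spin":0}]}}

```text
time: 14.2
ee_pos: [0.3992, -0.1009, 0.4388]
eef_rot: [0.955, 0.099, 0.276, -0.041]
ft_force: [-0.6, -0.1, 1.1]
width: 0.0008
grip_force: 0.0
```

```bash
python3 st.py;  python3 - <<'E'
from h import *
from bench import imaging
c2=imaging.camera("side");pickle.dump(c2,open("side2.pkl","wb"));cv2.imwrite("pics/e1.png",cv2.resize(c2["img"][60:260,180:400],(660,600),interpolation=3)[:,:,::-1])
P=np.array([.5582,-.0605,.1334]);print(proj(c2,[P]),(proj(c2,[P])[0]-[180,60])*3)
E
```

```text
14.2 [ 0.3992 -0.1009  0.4388] [-0.486 -0.483  0.539  2.137  0.091  0.882 -1.334] [-0.6 -0.1  1.1]
[[0.828, 0.212, 0.52], [0.166, -0.977, 0.134], [0.536, -0.025, -0.844]] tilt 32.449643521141844 zdir 14.441547886960883
tip-pad in tool cm [  2.53979953  -0.17294273 -16.34805205]
to A [ 0.14336024 -0.07039499 -0.05350107]
[[277.11697576 152.64827651]] [291.35092728 277.94482952]
```

View pics/e1.png

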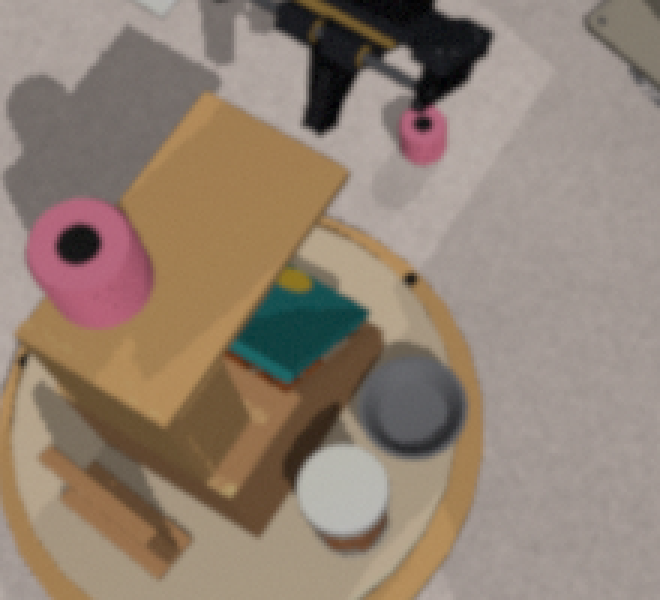

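{"api": "move_arm", "payload": {"steps": [{"dx":-1.25,"dy":0.1,"dz":0,"spin":0},{"dx":-1.25,"dy":0.07,"dz":1,"spin":0},{"dx":0,"dy":0,"dz":3,"spin":0},{"dx":0,"dy":0,"dz":3,"spin":0},{"dx":0,"dy":0,"dz":3,"spin":0},{"dx":0,"dy":0,"dz":3,"spin":0},{"dx":0,"dy":0,"dz":1.3,"spin":0},{"dx":0,"dy":0,"dz":0,"spin":0},{"dx":0,"dy":0,"dz":0,"spin":0}]}}

```text
time: 15.15
ee_pos: [0.4571, -0.0859, 0.3116]
eef_rot: [0.954, 0.1, 0.281, -0.042]
ft_force: [-0.2, 1.0, -0.2]
width: 0.0004
grip_force: 0.0
```

```bash
python3 st.py;  python3 - <<'E'
from h import *
from bench import imaging
c2=imaging.camera("side");cv2.imwrite("pics/e2.png",cv2.resize(c2["img"][100:220,220:340],(600,600),interpolation=3)[:,:,::-1])
E
```

```text
15.15 [ 0.4571 -0.0859  0.3116] [-0.623 -0.188  0.75   2.23  -0.18   0.522 -1.077] [-0.2  1.  -0.2]
[[0.822, 0.214, 0.527], [0.167, -0.976, 0.137], [0.544, -0.024, -0.839]] tilt 32.996050169154344 zdir 14.538874929532184
tip-pad in tool cm [ 0.95846883 -0.1183596  -2.40217087]
to A [  2.05358645  -0.16485855 -13.97201665]
```

View pics/e2.png

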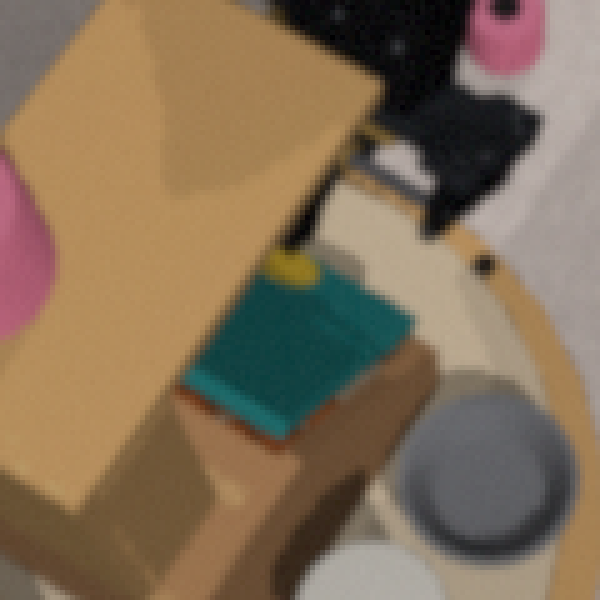

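{"api": "move_arm", "payload": {"steps": [{"dx":-0.7,"dy":0.06,"dz":0,"spin":0},{"dx":-0.6,"dy":0.06,"dz":0.4,"spin":0},{"dx":0,"dy":0,"dz":0.8,"spin":0},{"dx":0,"dy":0,"dz":0.3,"spin":0},{"dx":0,"dy":0,"dz":0,"spin":0}]}}

```text
time: 15.7
ee_pos: [0.4537, -0.0879, 0.2904]
eef_rot: [0.954, 0.099, 0.28, -0.042]
ft_force: [-0.6, 0.0, 0.3]
width: 0.0006
grip_force: 0.0
```

```bash
cat >> st.py <<'E'
print("F along tool",M.T@s["ft_force"])
E
python3 st.py
```

```text
15.7 [ 0.4537 -0.0879  0.2904] [-0.66  -0.161  0.805  2.259 -0.242  0.476 -1.008] [-0.6  0.   0.3]
[[0.823, 0.213, 0.526], [0.165, -0.977, 0.136], [0.543, -0.025, -0.839]] tilt 32.92241635610276 zdir 14.524370514298143
tip-pad in tool cm [-0.53264499  0.05667764 -0.82653745]
to A [  3.49990522  -0.33942349 -15.55152495]
F along tool [-0.31758589 -0.13696191 -0.5470464 ]
```

{"api": "move_arm", "payload": {"steps": [{"dx":0.1,"dy":0,"dz":0.25,"spin":0},{"dx":0,"dy":0,"dz":0.25,"spin":0},{"dx":0,"dy":0,"dz":0,"spin":0}]}}

```text
time: 16.0
ee_pos: [0.4575, -0.087, 0.2869]
eef_rot: [0.954, 0.099, 0.28, -0.042]
ft_force: [-0.5, -0.1, 0.1]
width: 0.0004
grip_force: 0.0
```

```bash
python3 st.py
```

```text
16.0 [ 0.4575 -0.087   0.2869] [-0.677 -0.142  0.824  2.256 -0.271  0.467 -0.983] [-0.5 -0.1  0.1]
[[0.823, 0.213, 0.526], [0.165, -0.977, 0.136], [0.543, -0.025, -0.839]] tilt 32.942082498435504 zdir 14.506213333163574
tip-pad in tool cm [-0.38987705  0.05752001 -0.32350708]
to A [  3.36935602  -0.33401905 -16.0535557 ]
F along tool [-0.43264791  0.01895374 -0.3639929 ]
```

{"api": "move_arm", "payload": {"steps": [{"dx":0,"dy":0,"dz":0.15,"spin":0},{"dx":0,"dy":0,"dz":0.15,"spin":0}]}}

```text
time: 16.2
ee_pos: [0.4591, -0.0867, 0.2846]
eef_rot: [0.954, 0.099, 0.281, -0.042]
ft_force: [-3.7, 0.1, 4.2]
width: 0.0006
grip_force: 2.8
```

{"api": "move_arm", "payload": {"steps": [{"dx":0,"dy":0,"dz":0.1,"spin":0},{"dx":0,"dy":0,"dz":0,"spin":0}]}}

```text
time: 16.4
ee_pos: [0.4596, -0.0865, 0.2838]
eef_rot: [0.954, 0.099, 0.281, -0.042]
ft_force: [-4.1, -1.0, 5.6]
width: 0.0007
grip_force: 3.2
```

```bash
python3 st.py
```

```text
16.4 [ 0.4596 -0.0865  0.2838] [-0.69  -0.13   0.839  2.255 -0.296  0.46  -0.961] [-4.1 -1.   5.6]
[[0.823, 0.213, 0.527], [0.165, -0.977, 0.136], [0.544, -0.025, -0.839]] tilt 32.96634435398147 zdir 14.502574983025204
tip-pad in tool cm [-0.36850371  0.07076214  0.05676997]
to A [  3.36261984  -0.3473095  -16.43256871]
F along tool [-4.85667779e-01  1.23771258e-03 -6.96768067e+00]
```

{"api": "move_arm", "payload": {"steps": [{"dx":0,"dy":0,"dz":0.1,"spin":0},{"dx":0,"dy":0,"dz":0,"spin":0}]}}

```text
time: 16.6
ee_pos: [0.4601, -0.0864, 0.283]
eef_rot: [0.954, 0.099, 0.281, -0.042]
ft_force: [-6.1, 0.9, 6.7]
width: 0.0005
grip_force: 4.7
```

{"api": "move_arm", "payload": {"steps": [{"dx":0,"dy":0,"dz":0.1,"spin":0},{"dx":0,"dy":0,"dz":0,"spin":0}]}}

```text
time: 16.8
ee_pos: [0.4607, -0.0863, 0.2822]
eef_rot: [0.954, 0.099, 0.281, -0.042]
ft_force: [-5.2, -0.3, 6.2]
width: 0.0002
grip_force: 3.9
```

```bash
python3 st.py|tail -3
```

```text
tip-pad in tool cm [-0.35963488  0.07286735  0.24662593]
to A [  3.36054319  -0.35333112 -16.62180463]
F along tool [-0.9355737  -0.94586654 -7.94657425]
```

{"api": "move_arm", "payload": {"steps": [{"dx":0,"dy":0,"dz":0.07,"spin":0},{"dx":0,"dy":0,"dz":0,"spin":0}]}}

```text
time: 17.0
ee_pos: [0.4611, -0.0862, 0.2816]
eef_rot: [0.954, 0.099, 0.281, -0.042]
ft_force: [-3.3, 0.1, 4.8]
width: 0.0004
grip_force: 3.3
```

{"api": "move_arm", "payload": {"steps": [{"dx":0,"dy":0,"dz":0.07,"spin":0},{"dx":0,"dy":0,"dz":0,"spin":0}]}}

```text
time: 17.2
ee_pos: [0.4614, -0.0861, 0.281]
eef_rot: [0.954, 0.099, 0.281, -0.042]
ft_force: [-3.0, -0.9, 5.6]
width: 0.0003
grip_force: 2.9
```

```bash
python3 st.py|tail -3
```

```text
tip-pad in tool cm [-0.35692443  0.07213026  0.39017515]
to A [  3.35948716  -0.34688921 -16.76525608]
F along tool [ 0.37442848  0.08224687 -6.38075698]
```

```bash
cat > arc.py <<'E'
import numpy as np
from h import *
from bench import telemetry
H=np.array([-.012,.2]);t=np.radians(33);tx=np.array([np.cos(t),np.sin(t)]);tz=np.array([np.sin(t),-np.cos(t)])
s=telemetry.read_state();M=Ro.from_quat(s["eef_rot"]).as_matrix();tip=s["ee_pos"]+.1822*M[:,2]
T=np.array([disc(tip,13.8)[0],tip[2]])
def surf(p,sl):
    a=np.radians(40)-p; return H-sl*np.array([np.cos(a),np.sin(a)])+.012*np.array([-np.sin(a),np.cos(a)])
def phi(T):  # flap angle touching the tip at T
    f=lambda e:min(np.linspace(-.1,.9,2001),key=lambda p:abs((T+e-H)@np.array([-np.sin(np.radians(40)-p),np.cos(np.radians(40)-p)])-.012))
    return f(-.0095*tx),f(.0095*tx)
print("tip",T.round(4),"y",disc(tip,13.8)[1].round(4),"phi by -x,+x edge",phi(T),"edge perp",(np.array([-.133,.330])-T)@-(-tx),"F",(M.T@s["ft_force"]).round(1),s["time"])
for p in np.arange(.1,.86,.1):
    q=surf(p,np.interp(p,[0,.75],[.118,.13]))+.0095*tx; d=(q-T)*100; print(p.round(2),q.round(4),"dx %.2f dz %.2f"%(d@tx,d@tz)); 
E
python3 arc.py
```

```text
tip [-0.1109  0.1282] y -0.0005 phi by -x,+x edge (np.float64(-0.0175), np.float64(-0.0415)) edge perp 0.09135308602611188 F [ 0.4  0.1 -6.4] 17.2
0.1 [-0.1096  0.1477] dx 1.17 dz -1.57
0.2 [-0.1162  0.1578] dx 1.16 dz -2.78
0.3 [-0.1219  0.1686] dx 1.28 dz -3.99
0.4 [-0.1265  0.1801] dx 1.52 dz -5.21
0.5 [-0.1299  0.1921] dx 1.88 dz -6.40
0.6 [-0.1322  0.2046] dx 2.37 dz -7.57
0.7 [-0.1332  0.2174] dx 2.99 dz -8.70
0.8 [-0.1321  0.2303] dx 3.78 dz -9.73
```

{"api": "move_arm", "payload": {"steps": [{"dx":0.1,"dy":0,"dz":-0.15,"spin":0},{"dx":0.2,"dy":0,"dz":-0.25,"spin":0},{"dx":0.2,"dy":0,"dz":-0.3,"spin":0}]}}

```text
time: 17.5
ee_pos: [0.4608, -0.0863, 0.2885]
eef_rot: [0.954, 0.099, 0.279, -0.042]
ft_force: [-7.0, -1.4, 2.8]
width: 0.0005
grip_force: 3.1
```

```bash
python3 arc.py
```

```text
tip [-0.1121  0.1353] y -0.0005 phi by -x,+x edge (np.float64(0.031), np.float64(0.015)) edge perp 0.08854977805370792 F [-4.5 -0.2 -6.2] 17.5
0.1 [-0.1096  0.1477] dx 0.89 dz -0.91
0.2 [-0.1162  0.1578] dx 0.88 dz -2.11
0.3 [-0.1219  0.1686] dx 1.00 dz -3.33
0.4 [-0.1265  0.1801] dx 1.24 dz -4.54
0.5 [-0.1299  0.1921] dx 1.60 dz -5.74
0.6 [-0.1322  0.2046] dx 2.09 dz -6.91
0.7 [-0.1332  0.2174] dx 2.71 dz -8.03
0.8 [-0.1321  0.2303] dx 3.50 dz -9.06
```

{"api": "move_arm", "payload": {"steps": [{"dx":0.15,"dy":0,"dz":-0.34,"spin":0},{"dx":0.15,"dy":0,"dz":-0.34,"spin":0},{"dx":0.15,"dy":0,"dz":-0.34,"spin":0},{"dx":0.12,"dy":0,"dz":-0.34,"spin":0},{"dx":0.12,"dy":0,"dz":-0.34,"spin":0},{"dx":0.1,"dy":0,"dz":-0.34,"spin":0},{"dx":0.07,"dy":0,"dz":-0.34,"spin":0},{"dx":0.07,"dy":0,"dz":-0.34,"spin":0}]}}

```text
time: 18.3
ee_pos: [0.4548, -0.0884, 0.3173]
eef_rot: [0.954, 0.099, 0.28, -0.042]
ft_force: [-4.1, -1.0, 2.4]
width: 0.0007
grip_force: 1.9
```

```bash
python3 arc.py;python3 st.py
```

```text
tip [-0.1181  0.1643] y -0.0011 phi by -x,+x edge (np.float64(0.255), np.float64(0.27949999999999997)) edge perp 0.07770730570481775 F [-2.3  0.  -4.3] 18.3
0.1 [-0.1096  0.1477] dx -0.20 dz 1.85
0.2 [-0.1162  0.1578] dx -0.20 dz 0.65
0.3 [-0.1219  0.1686] dx -0.09 dz -0.57
0.4 [-0.1265  0.1801] dx 0.15 dz -1.78
0.5 [-0.1299  0.1921] dx 0.52 dz -2.98
0.6 [-0.1322  0.2046] dx 1.01 dz -4.15
0.7 [-0.1332  0.2174] dx 1.62 dz -5.28
0.8 [-0.1321  0.2303] dx 2.41 dz -6.30
18.3 [ 0.4548 -0.0884  0.3173] [-0.616 -0.204  0.743  2.226 -0.156  0.539 -1.098] [-4.1 -1.   2.4]
[[0.823, 0.213, 0.526], [0.165, -0.977, 0.136], [0.543, -0.025, -0.839]] tilt 32.91304025882125 zdir 14.51654416141531
tip-pad in tool cm [ 1.00327024  0.0607975  -3.03726223]
to A [  1.9584684   -0.34056376 -13.3412975 ]
F along tool [-2.2609887   0.02108357 -4.31753659]
```

Contact held the whole way. The flap is at about 0.26 rad and the force is 4 to 5 N. Continuing.

{"api": "move_arm", "payload": {"steps": [{"dx":0,"dy":0,"dz":-0.36,"spin":0},{"dx":0.03,"dy":0,"dz":-0.36,"spin":0},{"dx":0.06,"dy":0,"dz":-0.36,"spin":0},{"dx":0.08,"dy":0,"dz":-0.36,"spin":0},{"dx":0.1,"dy":0,"dz":-0.36,"spin":0},{"dx":0.11,"dy":0,"dz":-0.36,"spin":0},{"dx":0.12,"dy":0,"dz":-0.36,"spin":0},{"dx":0.13,"dy":0,"dz":-0.36,"spin":0}]}}

```text
time: 19.1
ee_pos: [0.445, -0.0913, 0.3451]
eef_rot: [0.954, 0.099, 0.28, -0.042]
ft_force: [1.1, -0.5, 2.2]
width: 0.0004
grip_force: 1.0
```

```bash
python3 arc.py
```

```text
tip [-0.1282  0.1922] y -0.0016 phi by -x,+x edge (np.float64(0.49750000000000005), np.float64(0.5625)) edge perp 0.07104669402763074 F [ 2.   0.7 -1.3] 19.1
0.1 [-0.1096  0.1477] dx -0.86 dz 4.74
0.2 [-0.1162  0.1578] dx -0.87 dz 3.54
0.3 [-0.1219  0.1686] dx -0.75 dz 2.32
0.4 [-0.1265  0.1801] dx -0.51 dz 1.11
0.5 [-0.1299  0.1921] dx -0.15 dz -0.09
0.6 [-0.1322  0.2046] dx 0.34 dz -1.26
0.7 [-0.1332  0.2174] dx 0.96 dz -2.39
0.8 [-0.1321  0.2303] dx 1.75 dz -3.41
```

{"api": "move_arm", "payload": {"steps": [{"dx":0.08,"dy":0,"dz":-0.3,"spin":0},{"dx":0.1,"dy":0,"dz":-0.3,"spin":0},{"dx":0.1,"dy":0,"dz":-0.3,"spin":0},{"dx":0.12,"dy":0,"dz":-0.3,"spin":0},{"dx":0.12,"dy":0,"dz":-0.3,"spin":0},{"dx":0.14,"dy":0,"dz":-0.3,"spin":0},{"dx":0.15,"dy":0,"dz":-0.3,"spin":0},{"dx":0.15,"dy":0,"dz":-0.29,"spin":0}]}}

```text
time: 19.9
ee_pos: [0.4403, -0.0929, 0.3703]
eef_rot: [0.954, 0.099, 0.28, -0.042]
ft_force: [0.1, -0.7, 1.0]
width: 0.0003
grip_force: 0.4
```

```bash
python3 arc.py
```

```text
tip [-0.1331  0.2174] y -0.0021 phi by -x,+x edge (np.float64(0.7000000000000001), np.float64(0.791)) edge perp 0.06140012303890509 F [ 0.6  0.7 -0.9] 19.9
0.1 [-0.1096  0.1477] dx -1.83 dz 7.12
0.2 [-0.1162  0.1578] dx -1.83 dz 5.92
0.3 [-0.1219  0.1686] dx -1.72 dz 4.70
0.4 [-0.1265  0.1801] dx -1.48 dz 3.49
0.5 [-0.1299  0.1921] dx -1.11 dz 2.29
0.6 [-0.1322  0.2046] dx -0.62 dz 1.12
0.7 [-0.1332  0.2174] dx -0.01 dz -0.01
0.8 [-0.1321  0.2303] dx 0.78 dz -1.03
```

{"api": "move_arm", "payload": {"steps": [{"dx":0.15,"dy":0,"dz":-0.21,"spin":0},{"dx":0.15,"dy":0,"dz":-0.21,"spin":0},{"dx":0.12,"dy":0,"dz":-0.22,"spin":0},{"dx":0.08,"dy":0,"dz":-0.24,"spin":0},{"dx":0.05,"dy":0,"dz":-0.26,"spin":0},{"dx":0,"dy":0,"dz":0,"spin":0},{"dx":0,"dy":0,"dz":0,"spin":0}]}}

```text
time: 20.6
ee_pos: [0.4388, -0.0936, 0.3826]
eef_rot: [0.954, 0.099, 0.28, -0.042]
ft_force: [0.6, -1.0, -1.2]
width: 0.0005
grip_force: 0.0
```

```bash
python3 arc.py|head -1
```

```text
tip [-0.1347  0.2297] y -0.0024 phi by -x,+x edge (np.float64(0.7935000000000001), np.float64(0.8935000000000001)) edge perp 0.05602510651045956 F [-0.3  1.2  1.2] 20.6
```

{"api": "move_arm", "payload": {"steps": [{"dx":-0.2,"dy":0,"dz":-0.5,"spin":0},{"dx":0,"dy":0,"dz":-1.5,"spin":0},{"dx":0,"dy":0,"dz":-2,"spin":0},{"dx":0,"dy":0,"dz":-2,"spin":0},{"dx":0,"dy":0,"dz":-2,"spin":0},{"dx":0,"dy":0,"dz":0,"spin":0},{"dx":0,"dy":0,"dz":0,"spin":0}]}}

```text
time: 21.3
ee_pos: [0.395, -0.1049, 0.4485]
eef_rot: [0.954, 0.099, 0.281, -0.042]
ft_force: [-0.7, -0.2, -0.3]
width: 0.0002
grip_force: 0.0
```

```bash
python3 st.py;  python3 - <<'E'
from h import *
from bench import imaging
c=imaging.camera("top");c2=imaging.camera("side")
i=np.hstack([c["img"][80:280,270:500],c2["img"][80:280,150:380]]);cv2.imwrite("pics/f1.png",cv2.resize(i,(800,348),interpolation=3)[:,:,::-1])
E
```

```text
21.3 [ 0.395  -0.1049  0.4485] [-0.398 -0.472  0.483  2.125  0.031  0.893 -1.278] [-0.7 -0.2 -0.3]
[[0.823, 0.212, 0.527], [0.165, -0.977, 0.136], [0.544, -0.025, -0.839]] tilt 32.98180236433277 zdir 14.463625099056426
tip-pad in tool cm [  2.97932862   0.09157061 -17.42064465]
to A [ 0.02461107 -0.3567761   1.0456087 ]
F along tool [-0.77627502  0.09031484 -0.18575021]
```

View pics/f1.png

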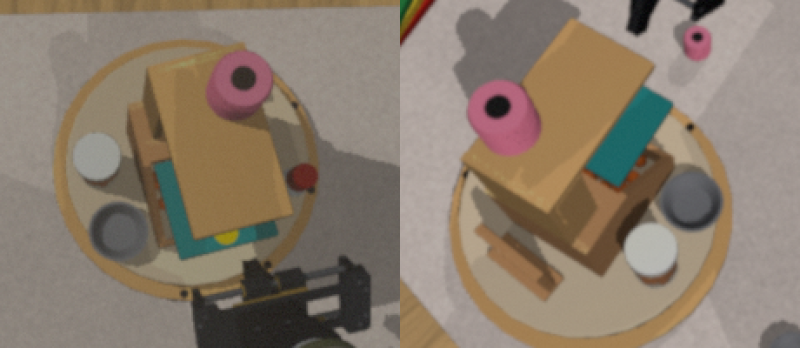

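The top view shows the flap level and open, with the yellow dot at (228,236). The knob at (303,177) is at its dot, and the rings, canister, dish and abacus are standing. The gripper is clear.

```bash
python3 -c "
from bench import job
print(job.close_job())"
```

```text
the job is handed in; nothing more can be done
None
```

I turned the turntable one hole anticlockwise with the plunger home, clicked the flap's latch at about 9 N and eased it fully open, left everything on the display standing, and handed the job in at about 21 s with the robot clear.

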